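# Fit and load the heat-sink can

## Robot

A 6-joint arm with a two-finger parallel gripper is mounted at the origin on the work surface. World frame = base frame: x ahead of the robot, y to its left, z up, the work surface at z = 0. Lengths are in m, angles in rad, forces in N, time in s.
With the tool pointing down it reaches from about 0.3 to 0.75 m from the base axis. Payload 8.5 kg.
Tool frame: the origin (TCP) lies on the centre line of the jaws, within the pads' length; the fingertips stand 22 mm ahead of it and the grasp point (between the pads) lies 3 mm ahead of it; z points along the fingers, y is the line along which they close (so a half turn about z gives the same grasp; the last joint's range is limited). The gripper opens to 88 mm and grips with 3 to 60 N. Pads are 18 mm wide; open, the fingers measure 123 mm over their backs; the gripper's body (75 mm by 187 mm) begins 45 mm behind the grasp point.
Start: joints at [-1.533, 0.381, 1.297, -0, 1.464, -0.215], TCP at [0.138, -0.533, 0.229] pointing down, gripper open.
Joint ranges: [-3.11, 3.11], [-0.89, 2.33], [0.22, 2.48], [-1.42, 4.56], [0.17, 2.85], [-2.88, 2.88]. Speed limits (rad/s): [2.39, 2.39, 3.14, 3.14, 3.14, 3.14].

## Interface

Orientations are given as a unit quaternion [x, y, z, w].
In Python, from workcell import env gives the robot as it stands. The module is installed in compiled form; this text tells all that it offers. Calls block until the motion is done:
- env.move_pose(position, orientation): joint-space move of the TCP to a pose.
- env.servo_line(position, rot=None, vel=0.15, threshold=None): straight line of the TCP; rot=None keeps the orientation; vel is the mean speed in m/s. With threshold (N) it stops when the force on the tool has changed by that much, and returns True; else False.
- env.goto_joints(angles): joint-space move.
- env.open_gripper() and env.close(force=None): open the fingers fully, or close them until they stop; force is the grip in N (None keeps the last).
- env.hold(seconds).
- env.solve_ik(position, orientation): joint angles nearest the present ones, or None.
- env.get_obs(): the state.
- env.grab_frame(name): name is "scene" or "top" or "wrist"; returns a dict with "frame" (420x560x3 uint8, blue, green, red), "z_map" (420x560 float32, m along the optical axis (not along the pixel's ray), 0 where there is no reading), "K" (3x3 intrinsics, pixels), "distortion" ([k1, k2, p1, p2, k3] as OpenCV has them; the pictures are not rectified), "cam_to_world" (4x4, takes a point from camera to world coordinates). Camera axes: x right, y down, z forward; pixel columns grow to the right and rows downward; lengths in m; the calibration is good to about 2 mm. A picture is of the moment at which its call begins.
A pose or a line that the arm cannot do raises env.PlanningError and nothing moves.
- env.job_done(): hands the job in; it is judged then, once.
The state is a dict: "clock": time; "joint_positions": joint angles; "qd": joint speeds; "tau": joint torques, N m; "tcp_pos": TCP position; "tcp_rot": TCP orientation; "contact_force": force on the tool from outside, world axes, zero at the start; "moment": the same for the moment, N m; "width": opening from 0.0 (shut) to 1.0 (fully open); "grip_force": force on a finger pad.
Only numpy, scipy, OpenCV 4.12 (cv2) and the standard library are available. Lean on these libraries where they do the work, as an engineer would, in place of code of your own. Each camera call takes 0.05 s, during which the arm holds its last target. There are 200 camera calls.

## Task

First twist the orange can down in its blue holder, overcoming the friction of the jaws, until it bottoms out with its white line at the holder's yellow line. Then turn the carousel by its knob until the bay of finned aluminium heat sinks is centred at the yellow arrow in the guard's opening, put every heat sink in the can, and finally set the lid squarely on the can. Leave the blue and red parts in their bays and do not disturb the other things on the bench.

Things in the scene. Friction and masses are not known exactly. Their poses are not given: they have to be found in the camera images.
- holder: Fixed blue holder: base plate 120 x 120 x 12 mm with a round socket (inner radius 34.5, outer 47 mm, rim 50 mm above the bench, floor 12 mm above it). Four sprung steel jaws in the rim grip the can: pushing it straight down takes about 22 N (15 to 27), while steadily turning it takes about 0.7 N m and then a few N do. Origin: centre of the underside, z up; yellow line on its -x side.
- holder_mark (a point): Point at the inner end of the yellow line on the rim of the socket, 31 mm from the socket axis towards the holder's -x, 50 mm above the bench.
- can_center (a point): Orange open can, outer radius 32, inner 28, 85 mm tall, 120 g, inner floor 5 mm up. This point: on its axis, 42.5 mm above its underside and below its rim; z to the mouth. It starts upright in the socket, 16 mm short of bottoming, 0.5 to 1.3 rad anticlockwise (from above) of where the lines meet, and stays where left. Seated, this point is 54.5 mm above the holder's origin, 35 mm of wall clear of the socket.
- can_mark (a point): White line on the rim of the can, on the can's -x side, 31 mm from its axis, level with the rim. It comes vertically above holder_mark when the lines meet (can and holder axes then point the same way).
- lid_center (a point): Lid: black disc 66 mm across, 5 mm thick, with a plug 50 mm across and 5 mm deep below and a red round knob 22 mm across and 20 mm tall on top; 30 mm tall in all, 60 g. This point: on its axis, 15 mm above the plug's underside (the knob spans -5 to +15 mm from it), z up. It starts on its plug on the bench. Fitted, the disc rests on the rim and this point is 52.5 mm above can_center.
- carousel_base: Fixed foot of the parts carousel; origin under its centre on the turning axis, z up. Its front, where the clear guard is open and a yellow arrow points, is its -x side. The clear guard covers the rest: a roof 67 mm above the bench from 80 to 178 mm from the axis, and a wall 178 mm from the axis.
- knob (a point): Yellow bar knob on the hub of the tray, on the turning axis: 42 mm long (along this point's x), 14 mm wide (along y), spanning 46 to 80 mm above the bench; this point is on the axis at 66 mm and turns with the tray. The tray turns without end either way, with light friction (0.06 N m), and stays where it is left.
- bay_sinks (a point): Centre of the floor of the heat-sink bay, 90 mm from the axis; turns with the tray. The black tray is 340 mm across with a 10 mm high green lip and three green dividers (12 mm high) making three bays; its rubber floor is 20 mm above the bench. Site axes are those of the tray: this bay lies to its -x. At the start it is 1.2 rad or more away from the front.
- front (a point): Fixed point at the front of the carousel, 90 mm from the axis: bay_sinks comes here when the heat-sink bay is centred in the guard's opening.
- bay_terminals (a point): Centre of the floor of the bay of blue terminal blocks (turns with the tray). The dividers run from the hub (24 mm radius, top 46 mm above the bench) to the lip along the tray's +x and at 120 degrees either side of it.
- bay_relays (a point): Centre of the floor of the bay of the red relay (turns with the tray).
- sink0_center (a point): Finned aluminium heat sink 0 (may be absent), 24 x 24 mm and 16 mm tall, 30 g; centre of the block, axes along its edges. Starts upright on the floor of the heat-sink bay.
- sink1_center (a point): Finned aluminium heat sink 1 (may be absent), 24 x 24 mm and 16 mm tall, 30 g; centre of the block, axes along its edges. Starts upright on the floor of the heat-sink bay.
- sink2_center (a point): Finned aluminium heat sink 2 (may be absent), 24 x 24 mm and 16 mm tall, 30 g; centre of the block, axes along its edges. Starts upright on the floor of the heat-sink bay.
- sink3_center (a point): Finned aluminium heat sink 3 (may be absent), 24 x 24 mm and 16 mm tall, 30 g; centre of the block, axes along its edges. Starts upright on the floor of the heat-sink bay.
- terminal0_center (a point): Blue terminal block 34 x 20 x 20 mm, its centre; stays in its bay.
- terminal1_center (a point): Blue terminal block 34 x 20 x 20 mm, its centre; stays in its bay.
- relay_center (a point): Red relay 30 x 22 x 24 mm, its centre; stays in its bay.
- screwdriver: Red-handled screwdriver 190 mm long lying flat, a bystander; origin at the middle, on the bench.
- motor: Stepper motor 42 x 42 x 40 mm with a 22 mm shaft upward, a bystander; its origin is the centre of its underside.
- carriage: Yellow wheel carriage 80 x 60 x 26 mm lying on its wheels, a bystander; its origin is the centre of its underside.
- tape: Roll of yellow tape, 90 mm across, 19 mm tall, a bystander; its origin is the centre of its underside.
- flux: White jar with blue cap, 36 mm across, 70 mm tall, a bystander; its origin is the centre of its underside.
There are look-alikes about, which are no part of the job. What is shaped like the holder but green is not meant. What is shaped like the part that bears lid_center but purple is not meant.

How it is judged:
By the outcome, as a careful person would: the job done as asked, in the order asked, and still so for the second after the job is handed in, with the robot touching nothing.
Of sink0, sink1, sink2, sink3 only 2 to 4 are there at a start; the rules pass over those that are not, and their reading is None.
At some moment in a run one of lid may be knocked a few centimetres aside while the robot is not near it.
Once in a run the grip may slacken for a moment while it holds something.
It also fails if it takes over 210 s, if anything falls off the work surface, if the arm or the gripper's body presses on something with over 40 N, if the wrist force passes 120 N, or if a joint passes its speed limit or range.

## Working session

There is one attempt and no reset: what is moved stays moved. The work goes in short steps, each a Python script; the robot and the scene stay as the last script left them, time stands still between calls to the robot, and variables do not carry over. Pictures are saved under pics/ and viewed, at most 14 in all, crops included, and the job is handed in when it is done.

```bash
mkdir -p pics; cat > h.py <<'E'
import numpy as np, cv2
from workcell import env
from scipy.spatial.transform import Rotation as R
def grab(n,save=None):
    f=env.grab_frame(n)
    if save: cv2.imwrite('pics/%s.png'%save,f['frame'])
    return f
def ray(f,px):
    px=np.array(px,float).reshape(-1,1,2)
    u=cv2.undistortPoints(px,np.array(f['K']),np.array(f['distortion'])).reshape(-1,2)
    T=np.array(f['cam_to_world']); d=np.c_[u,np.ones(len(u))]@T[:3,:3].T
    return T[:3,3],d
def onz(f,px,z):
    o,d=ray(f,px); return o+d*((z-o[2])/d[:,2])[:,None]
def cloud(f):
    h,w=f['z_map'].shape; v,u=np.mgrid[:h,:w]
    o,d=ray(f,np.c_[u.ravel(),v.ravel()])
    P=(o+d*f['z_map'].reshape(-1,1)).reshape(h,w,3); P[f['z_map']==0]=np.nan
    return P
def down(yaw): # tool z down; tool y at world angle yaw (closing line)
    return (R.from_euler('z',yaw-np.pi/2)*R.from_matrix([[1,0,0],[0,-1,0],[0,0,-1]])).as_quat()
def yq(): # closing-line angle now
    return np.arctan2(*R.from_quat(env.get_obs()['tcp_rot']).as_matrix()[[1,0],1])
E
python3 - <<'E'
from h import *
for n in('scene','top'):
    f=grab(n,n+'0'); T=np.array(f['cam_to_world']); print(n,T.round(3).tolist(),f['K'][0][0],f['distortion'])
o=env.get_obs();print(o['clock'],o['tcp_rot'],R.from_quat(o['tcp_rot']).as_matrix().round(2).tolist())
E
```

```text
scene [[-0.118, 0.772, -0.625, 1.378], [0.993, 0.089, -0.077, 0.056], [-0.004, -0.629, -0.777, 1.136], [0.0, 0.0, 0.0, 1.0]] 517.3713535948873 [-0.02275129  0.          0.          0.          0.        ]
top [[-0.02, -0.989, 0.144, 0.373], [-1.0, 0.023, 0.015, -0.069], [-0.018, -0.144, -0.989, 1.115], [0.0, 0.0, 0.0, 1.0]] 413.0487615946645 [0.0363679 0.        0.        0.        0.       ]
0.1 [ 9.92023738e-01  1.26049693e-01  3.69205645e-05 -6.13106614e-04] [[0.97, 0.25, -0.0], [0.25, -0.97, 0.0], [0.0, -0.0, -1.0]]
```

View pics/top0.png

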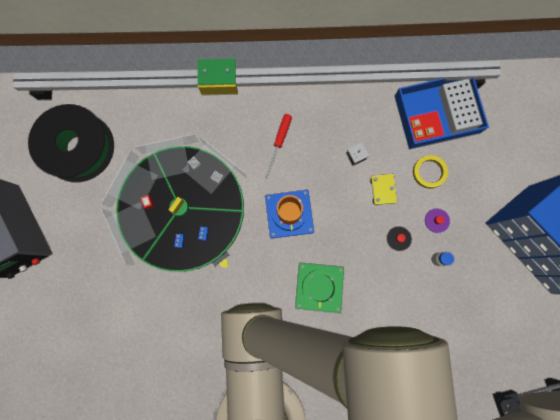

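View pics/scene0.png

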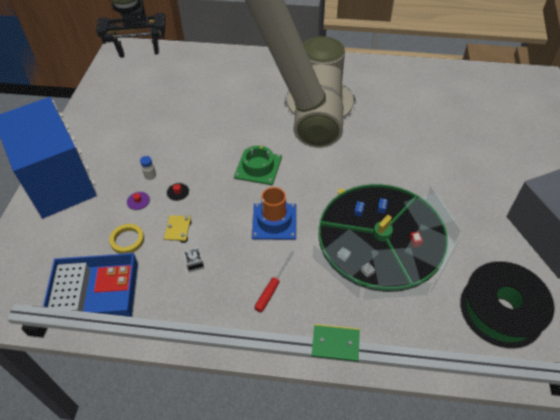

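```bash
cat > m1.py <<'E'
from h import *
f=grab('top'); im=f['frame']; hsv=cv2.cvtColor(im,cv2.COLOR_BGR2HSV); P=cloud(f)
def blobs(lo,hi,roi,amin=15):
    m=cv2.inRange(hsv,lo,hi); k=np.zeros_like(m); x0,y0,x1,y1=roi; k[y0:y1,x0:x1]=m[y0:y1,x0:x1]
    c,_=cv2.findContours(k,cv2.RETR_EXTERNAL,cv2.CHAIN_APPROX_NONE)
    return [x for x in c if cv2.contourArea(x)>amin]
def rep(n,cs,z):
    for c in cs:
        r=cv2.minAreaRect(c); p=onz(f,r[0],z)[0]; mk=np.zeros(im.shape[:2],np.uint8); cv2.drawContours(mk,[c],-1,1,-1)
        b=onz(f,cv2.boxPoints(r),z); e=b[1]-b[0]; e2=b[2]-b[1]
        print(n,np.round(r[0],1),p.round(4),'size',np.linalg.norm(e).round(3),np.linalg.norm(e2).round(3),'ang',np.arctan2(e[1],e[0]).round(3),'zmed',np.nanmedian(P[mk>0][:,2]).round(4))
rep('holder',blobs((100,120,60),(125,255,255),(255,180,325,250),200),.012)
rep('can',blobs((5,120,80),(18,255,255),(265,185,320,240),50),.113)
rep('knob',blobs((20,120,100),(35,255,255),(160,190,200,225),10),.08)
rep('arrow',blobs((20,120,100),(35,255,255),(205,245,240,280),8),.03)
rep('lidknob',blobs((0,150,80),(6,255,255),(385,225,415,250),10)+blobs((174,150,80),(180,255,255),(385,225,415,250),10),.03)
rep('liddisc',blobs((0,0,0),(180,255,60),(380,220,420,258),60),.01)
rep('carousel lip',blobs((50,80,60),(80,255,255),(100,130,250,280),200),.03)
cv2.imwrite('pics/car0.png',cv2.resize(im[130:290,95:265],None,fx=3.5,fy=3.5,interpolation=cv2.INTER_CUBIC))
E
python3 m1.py
```

```text
holder [289.2 213.7] [ 0.528  -0.0858  0.012 ] size 0.119 0.118 ang -1.468 zmed 0.0324
can [289.  209.5] [ 0.5241 -0.0839  0.113 ] size 0.059 0.067 ang -1.594 zmed 0.0379
knob [175.1 204.4] [0.5489 0.2052 0.08  ] size 0.042 0.015 ang -0.601 zmed 0.0798
arrow [224.3 263.3] [0.3986 0.0873 0.03  ] size 0.018 0.02 ang -0.801 zmed 0.0066
lidknob [400.5 237.5] [ 0.4561 -0.374   0.03  ] size 0.023 0.022 ang -0.82 zmed 0.0305
liddisc [399.  238.5] [ 0.455  -0.3755  0.01  ] size 0.058 0.056 ang -1.592 zmed 0.0118
carousel lip [179.  209.4] [0.5435 0.2076 0.03  ] size 0.335 0.344 ang -0.634 zmed 0.0215
```

```bash
python3 - <<'E'
from h import *
f=grab('wrist','w0');T=np.array(f['cam_to_world']); o=env.get_obs()
Rt=R.from_quat(o['tcp_rot']).as_matrix()
print((Rt.T@(T[:3,3]-o['tcp_pos'])).round(3),(Rt.T@T[:3,:3]).round(2).tolist(),f['K'][0][0])
E
```

```text
[ 0.077  0.001 -0.155] [[0.0, -0.96, -0.3], [1.0, 0.0, 0.0], [-0.0, -0.3, 0.96]] 326.0741098302127
```

View pics/car0.png

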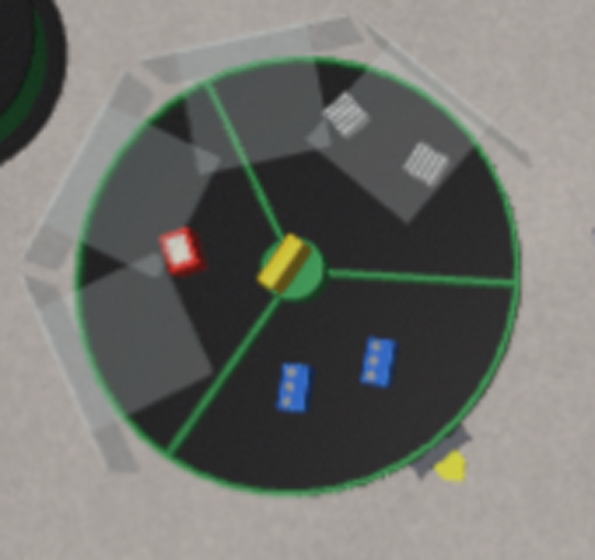

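```bash
cat > m2.py <<'E'
from h import *
env.move_pose([.526,-.085,.21],down(.6))
f=grab('wrist','w1'); im=f['frame']; hsv=cv2.cvtColor(im,cv2.COLOR_BGR2HSV)
np.savez('w1.npz',**{k:np.array(v) for k,v in f.items()})
P=cloud(f)
m=cv2.inRange(hsv,(5,120,60),(20,255,255))
ok=(m>0)&(P[...,2]>.105)&(P[...,2]<.125)
print('rim z',np.nanmedian(P[ok][:,2]),ok.sum(), P[ok].mean(0))
q=P[ok][:,:2]; (c,r)=cv2.minEnclosingCircle(q.astype(np.float32)); print('rim circ',c,r)
E
python3 m2.py
```

```text
rim z 0.11240312945208336 1355 [ 0.52774184 -0.08437778  0.11165384]
rim circ (0.5299949049949646, -0.08535600453615189) 0.032323114573955536
```

View pics/w1.png

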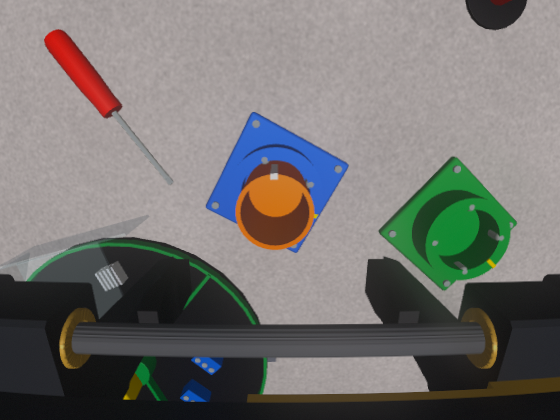

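```bash
cat > m3.py <<'E'
from h import *
f=dict(np.load('w1.npz')); hsv=cv2.cvtColor(f['frame'],cv2.COLOR_BGR2HSV)
def cen(lo,hi,roi):
    m=cv2.inRange(hsv,lo,hi); k=np.zeros_like(m); x0,y0,x1,y1=roi; k[y0:y1,x0:x1]=m[y0:y1,x0:x1]
    ys,xs=np.nonzero(k); return (xs.mean(),ys.mean(),len(xs),xs.min(),xs.max(),ys.min(),ys.max()),k
w,_=cen((0,0,170),(180,70,255),(266,164,284,184)); y,_=cen((22,120,100),(35,255,255),(305,205,325,228))
print(w,y)
W=onz(f,w[:2],.113)[0]; Y=onz(f,y[:2],.05)[0]; print('white',W,'yellow',Y)
m=cv2.inRange(hsv,(5,120,60),(20,255,255)); ys,xs=np.nonzero(m)
# outer rim ellipse: lower contour
c=max(cv2.findContours(m,cv2.RETR_EXTERNAL,cv2.CHAIN_APPROX_NONE)[0],key=cv2.contourArea).reshape(-1,2)
q=onz(f,c,.113)[:,:2]; s=c[:,1]>212; q=q[s]
A=np.c_[2*q,np.ones(len(q))]; sol=np.linalg.lstsq(A,(q**2).sum(1),rcond=None)[0]; C=sol[:2]; print('C',C,'r',np.sqrt(sol[2]+C@C))
a=lambda p:np.arctan2(*(C-p[:2])[::-1])
print('rad',np.linalg.norm(W[:2]-C),np.linalg.norm(Y[:2]-C),'can yaw',a(W),'holder yaw',a(Y),'diff',a(W)-a(Y))
b=cv2.inRange(hsv,(100,120,40),(125,255,255)); b=max(cv2.findContours(b[:260],cv2.RETR_EXTERNAL,cv2.CHAIN_APPROX_NONE)[0],key=cv2.contourArea)
bx=onz(f,cv2.boxPoints(cv2.minAreaRect(b)),.012); print(bx[:,:2],bx.mean(0),np.arctan2(*(bx[1]-bx[0])[[1,0]]))
E
python3 m3.py
```

```text
(np.float64(273.54545454545456), np.float64(175.86363636363637), 44, np.int64(270), np.int64(277), np.int64(173), np.int64(179)) (np.float64(315.2307692307692), np.float64(215.23076923076923), 13, np.int64(314), np.int64(317), np.int64(214), np.int64(217))
white [ 0.54715129 -0.1103237   0.113     ] yellow [ 0.48400342 -0.09106493  0.05      ]
C [ 0.52947813 -0.08539052] r 0.031143086687706264
rad 0.03056148376042733 0.045827378354829425 can yaw 2.187417776332108 holder yaw 0.12413999782069253 diff 2.063277778511415
[[ 0.58299495 -0.02157446]
 [ 0.59477495 -0.13841798]
 [ 0.47898162 -0.15590317]
 [ 0.45623239 -0.03519749]] [ 0.52824598 -0.08777328  0.012     ] -1.4703173106959029
```

```bash
python3 - <<'E'
from h import *
im=cv2.imread('pics/w1.png'); cv2.imwrite('pics/z1.png',cv2.resize(im[135:255,200:350],None,fx=5,fy=5,interpolation=cv2.INTER_CUBIC))
E
```

```text
(no output)
```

View pics/z1.png

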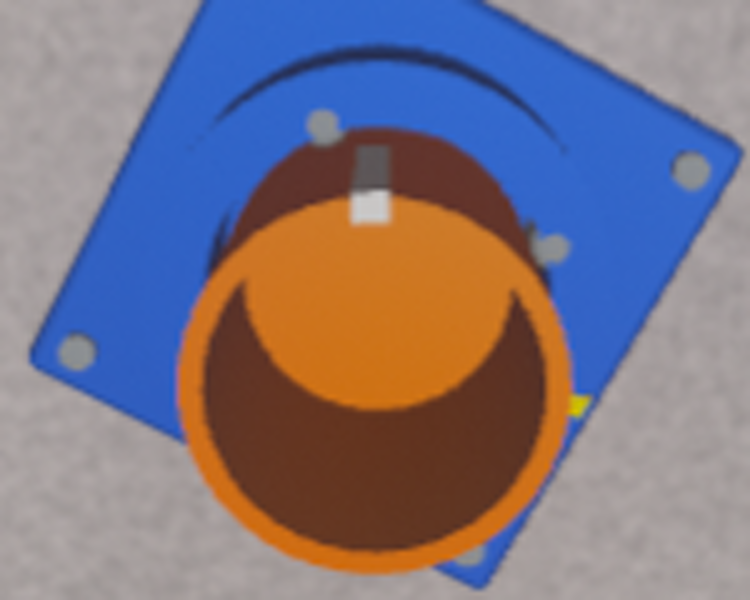

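```bash
python3 - <<'E'
from h import *
a=cv2.imread('pics/top0.png')[185:245,255:325]; b=cv2.imread('pics/scene0.png')[180:245,240:310]
cv2.imwrite('pics/z2.png',np.hstack([cv2.resize(a,(400,400),interpolation=cv2.INTER_CUBIC),cv2.resize(b,(400,400),interpolation=cv2.INTER_CUBIC)]))
E
```

```text
(no output)
```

View pics/z2.png

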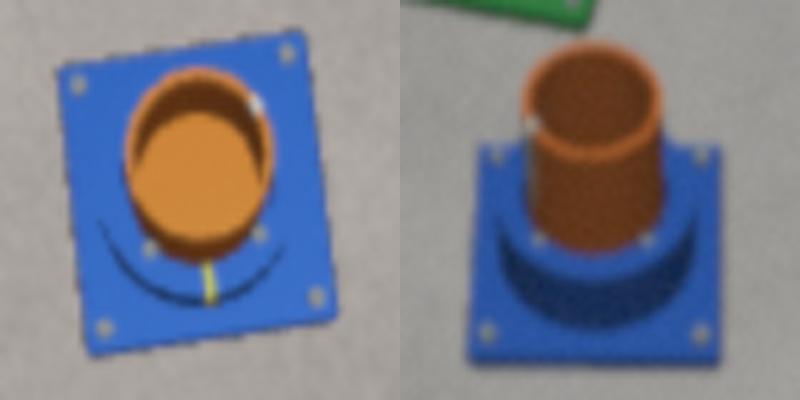

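```bash
cat > t1.py <<'E'
from h import *
o=env.get_obs(); print(o['joint_positions'].round(2) if hasattr(o['joint_positions'],'round') else o['joint_positions'],yq())
C=[.5292,-.0858]
def q(y): return down(y+np.pi) if FL else down(y)
# closing-line angle start y0 with j6 near -1.0
for FL in(0,1):
    s=env.solve_ik([*C,.15],q(1.0)); print(FL,np.round(s,2))
E
python3 t1.py
```

```text
[-0.38  0.37  1.38 -0.    1.4   2.16] -2.5422334323809004
0 [-0.38  0.43  1.47 -0.    1.25  1.76]
1 [-0.38  0.43  1.47 -0.    1.25 -1.38]
```

```bash
cat > t1.py <<'E'
from h import *
C=[.5292,-.0858]; q=lambda y:down(y+np.pi); y0=.9; D=2.06
def st(t):
    o=env.get_obs(); print(t,round(o['clock'],2),np.round(o['tcp_pos'],4),'F',np.round(o['contact_force'],1),'Mz',round(float(o['moment'][2]),2),'w',round(float(o['width'])*88,1),'g',round(float(o['grip_force']),1),flush=True)
env.open_gripper(); env.move_pose([*C,.16],q(y0)); env.servo_line([*C,.097],vel=.06); st('pre')
env.close(60); st('closed')
z=.097
for i in range(1,9):
    z-=.0019; env.servo_line([*C,z],rot=q(y0-D*i/8),vel=.003); st(i)
hit=env.servo_line([*C,z-.003],vel=.004,threshold=15); st(hit)
E
python3 t1.py
```

```text
pre 6.68 [ 0.5294 -0.0859  0.0973] F [-0.2 -0.1  0.5] Mz -0.05 w 88.0 g 0.0
closed 7.2 [ 0.5295 -0.0856  0.0972] F [1.9 2.6 1.6] Mz -0.01 w 62.5 g 60.0
1 7.98 [ 0.5295 -0.0863  0.0958] F [-0.1  1.2  5.1] Mz 0.41 w 62.5 g 60.0
2 8.77 [ 0.53   -0.0864  0.0942] F [1.5 0.7 6.4] Mz 0.47 w 62.2 g 60.0
3 9.55 [ 0.5296 -0.0862  0.0923] F [-0.7  1.1  8.5] Mz 0.92 w 62.1 g 60.0
4 10.33 [ 0.5295 -0.0862  0.0904] F [-1.   0.7  8.8] Mz 0.8 w 62.3 g 60.0
5 11.12 [ 0.5293 -0.0862  0.0884] F [-1.6  0.9  8.6] Mz 0.48 w 62.6 g 60.0
6 11.9 [ 0.5294 -0.0862  0.0865] F [-1.9  0.4  7.8] Mz 0.45 w 62.6 g 60.0
7 12.68 [ 0.5295 -0.0858  0.0845] F [0.7 3.  8.5] Mz 0.7 w 62.2 g 60.0
8 13.47 [ 0.5295 -0.0858  0.0826] F [-0.4  2.3  7.5] Mz 0.56 w 62.0 g 60.0
True 13.93 [ 0.5297 -0.0857  0.0825] F [-0.3  1.   6.2] Mz 0.45 w 62.3 g 60.0
```

```bash
cat > t2.py <<'E'
from h import *
import sys
env.open_gripper(); p=env.get_obs()['tcp_pos']; env.servo_line([p[0],p[1],.17],vel=.15)
env.move_pose([.53,-.085,.21],down(np.pi/2+.1))
f=grab('wrist',sys.argv[1]); im=f['frame']; hsv=cv2.cvtColor(im,cv2.COLOR_BGR2HSV); P=cloud(f)
m=cv2.inRange(hsv,(5,120,60),(20,255,255)); n=np.abs(P[...,:2]-[.529,-.086]).max(2)<.05
rim=(m>0)&n&(P[...,2]>.085); z=np.nanmedian(P[rim][:,2]); print('rim z',z)
cc=max(cv2.findContours(m*n.astype(np.uint8),cv2.RETR_EXTERNAL,cv2.CHAIN_APPROX_NONE)[0],key=cv2.contourArea)
x,y,w,h=cv2.boundingRect(cc); print(x,y,w,h)
rc=(P[rim][:,:2].max(0)+P[rim][:,:2].min(0))/2; print('rim c',rc)
for nm,lo,hi,zz in(('white',(0,0,130),(180,60,255),z),('yellow',(23,120,100),(35,255,255),.05)):
    k=cv2.inRange(hsv,lo,hi); H,W=k.shape; v,u=np.mgrid[:H,:W]
    X=onz(f,np.c_[u.ravel(),v.ravel()],zz)[:,:2].reshape(H,W,2); r=np.linalg.norm(X-rc,axis=2)
    s=(k>0)&(r<.048)&(r>.0275) if nm=='yellow' else (k>0)&(r<.033)&(r>.0275)
    if s.any(): d=rc-X[s].mean(0); print(nm,s.sum(),X[s].mean(0),np.linalg.norm(d),'yaw',np.arctan2(d[1],d[0]))
    else: print(nm,None)
cv2.imwrite('pics/%sz.png'%sys.argv[1],cv2.resize(im[100:280,180:400],None,fx=3,fy=3,interpolation=cv2.INTER_CUBIC))
E
python3 t2.py w2
```

```text
rim z 0.30276820536557747
242 169 74 74
rim c [ 0.53343315 -0.0955272 ]
white 1630 [ 0.54778508 -0.08072565] 0.020617069132049453 yaw -2.340773450747697
yellow None
```

View pics/w2z.png

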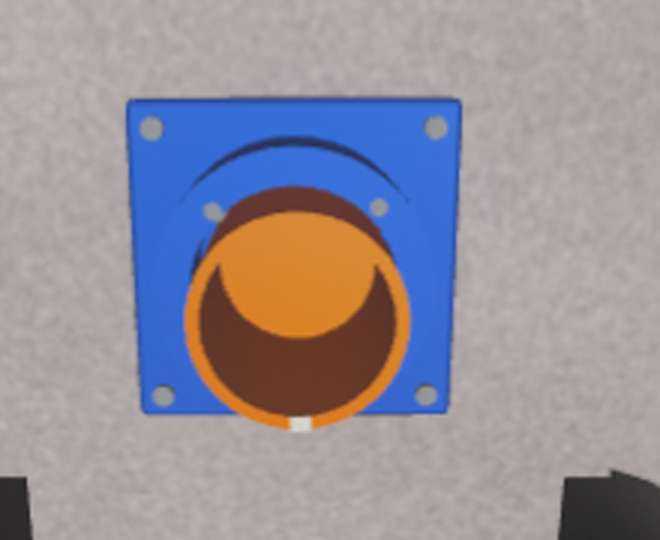

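```bash
sed -e '/^env.open_gripper/d' -e 's#down(np.pi/2+.1)#down(-np.pi/2+.1)#' -e "s/(P\[...,2\]>.085)/(P[...,2]>.09)\&(P[...,2]<.13)/" t2.py > t3.py; sed -i 's/^rc=.*/s3=np.percentile(P[rim],[1,99],axis=0)[:,:2]; rc=s3.mean(0); print("rim c",rc,s3)/' t3.py; python3 t3.py w3
```

```text
rim z 0.09777936358235043
241 161 74 84
rim c [ 0.53130009 -0.08640984] [[ 0.5000045  -0.11706574]
 [ 0.56259568 -0.05575395]]
white 57 [ 0.51815443 -0.08891444] 0.013382130706339748 yaw 0.18826979397423513
yellow 43 [ 0.48963449 -0.09020765] 0.04183833275842592 yaw 0.09089839693698352
```

View pics/w3z.png

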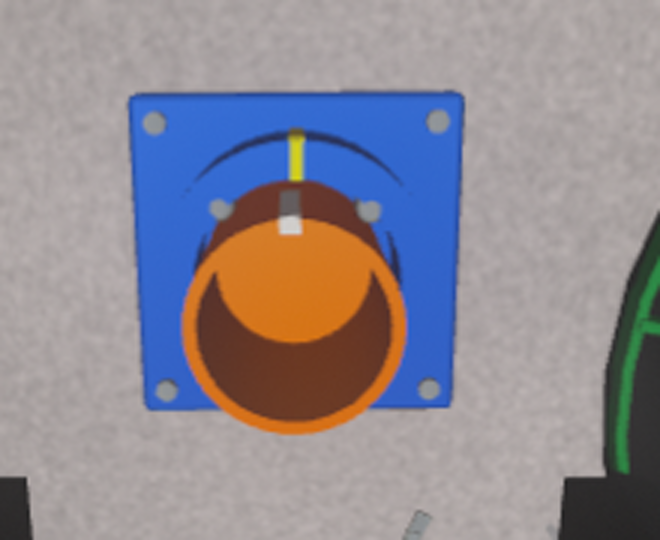

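```bash
python3 - <<'E'
from h import *
f=grab('wrist'); hsv=cv2.cvtColor(f['frame'],cv2.COLOR_BGR2HSV)
m=cv2.inRange(hsv,(5,120,60),(20,255,255)); c=max(cv2.findContours(m,cv2.RETR_EXTERNAL,cv2.CHAIN_APPROX_NONE)[0],key=cv2.contourArea).reshape(-1,2)
z=.0975; q=onz(f,c[c[:,1]>205],z)[:,:2]
A=np.c_[2*q,np.ones(len(q))]; s=np.linalg.lstsq(A,(q**2).sum(1),rcond=None)[0]; C=s[:2]; print(C,np.sqrt(s[2]+C@C))
def cen(lo,hi,x0,y0,x1,y1):
    k=cv2.inRange(hsv[y0:y1,x0:x1],lo,hi); ys,xs=np.nonzero(k); return [xs.mean()+x0,ys.mean()+y0]
w=cen((0,0,170),(180,70,255),268,168,286,182); y=cen((23,120,80),(35,255,255),268,138,290,162)
W=onz(f,w,z)[0,:2]; Y=onz(f,y,.05)[0,:2]
for p in(W,Y): d=C-p; print(p,np.linalg.norm(d),np.arctan2(d[1],d[0]))
print('shift',W-Y)
P=cloud(f)
for nm,lo,hi in (('plate',.008,.02),('hrim',.042,.058),('crim',.09,.11)):
    k=(np.abs(P[...,:2]-[.53,-.086]).max(2)<.06)&(P[...,2]>lo)&(P[...,2]<hi); print(nm,np.nanmedian(P[k][:,2]),k.sum())
E
```

```text
[ 0.53220385 -0.08637867] 0.031231630194330985
[ 0.50195084 -0.0906453 ] 0.03055239919877591 0.14010772777029673
[ 0.48831345 -0.09025705] 0.04406142378982326 0.08813619850203995
shift [ 0.01363739 -0.00038826]
plate 0.012002774808433064 5402
hrim 0.049614528256349544 2598
crim 0.09779032333696352 1335
```

```bash
cat > t4.py <<'E'
from h import *
C=[.5296,-.0858]; q=lambda y:down(y+np.pi); y0=0.
def st(t):
    o=env.get_obs(); print(t,round(o['clock'],2),np.round(o['tcp_pos'],4),'F',np.round(o['contact_force'],1),'Mz',round(float(o['moment'][2]),2),'g',round(float(o['grip_force']),1),flush=True); return o
env.move_pose([*C,.16],q(y0)); env.servo_line([*C,.0825],vel=.06); b=st('pre')
env.close(60); st('closed'); z=float(env.get_obs()['tcp_pos'][2])
env.servo_line([*C,z],rot=q(y0+.2),vel=.01); st('back')
n=10
for i in range(1,n+1):
    z-=.0004; env.servo_line([*C,z],rot=q(y0+.2-.25*i/n),vel=.0015); o=st(i)
    if o['contact_force'][2]>30: z+=.0004
E
python3 t4.py
```

```text
pre 21.33 [ 0.5298 -0.0859  0.0828] F [-0.5  0.5  0.2] Mz -0.04 g 0.0
closed 21.86 [ 0.5304 -0.0859  0.0827] F [ 5.5 -0.2 -1.2] Mz 0.03 g 60.0
back 22.21 [ 0.5288 -0.0856  0.0825] F [-1.8  0.1  0.1] Mz 0.11 g 60.0
1 22.49 [ 0.5293 -0.0856  0.0824] F [-3.2  1.7  4.3] Mz 0.38 g 60.0
2 22.77 [ 0.5297 -0.0857  0.0823] F [-2.   2.7  6.6] Mz 0.54 g 60.0
3 23.06 [ 0.53   -0.0858  0.0821] F [-1.5  2.   7. ] Mz 0.5 g 60.0
4 23.34 [ 0.5301 -0.086   0.0818] F [-1.2  1.4  8.6] Mz 0.49 g 60.0
5 23.62 [ 0.5302 -0.086   0.0816] F [-1.6  0.8  8.1] Mz 0.47 g 60.0
6 23.91 [ 0.5304 -0.086   0.0814] F [-1.7  1.4 10.6] Mz 0.68 g 60.0
7 24.19 [ 0.5307 -0.0862  0.0813] F [-0.5  1.3 13.7] Mz 0.55 g 60.0
8 24.48 [ 0.5308 -0.0862  0.0813] F [-1.   1.8 16.2] Mz 1.09 g 60.0
9 24.76 [ 0.5308 -0.0861  0.0813] F [-3.5  3.  19.7] Mz 0.73 g 60.0
10 25.04 [ 0.5308 -0.086   0.0812] F [-3.1  3.6 24.4] Mz 0.86 g 60.0
```

```bash
cat > look.py <<'E'
from h import *
env.open_gripper(); p=env.get_obs()['tcp_pos']; env.servo_line([p[0],p[1],.17],vel=.15)
env.move_pose([.53,-.085,.21],down(-np.pi/2+.1))
f=grab('wrist','wl'); hsv=cv2.cvtColor(f['frame'],cv2.COLOR_BGR2HSV)
m=cv2.inRange(hsv,(5,120,60),(20,255,255)); c=max(cv2.findContours(m,cv2.RETR_EXTERNAL,cv2.CHAIN_APPROX_NONE)[0],key=cv2.contourArea).reshape(-1,2)
z=.097; q=onz(f,c[c[:,1]>205],z)[:,:2]
A=np.c_[2*q,np.ones(len(q))]; s=np.linalg.lstsq(A,(q**2).sum(1),rcond=None)[0]; C=s[:2]; print(C,np.sqrt(s[2]+C@C))
def cen(lo,hi,x0,y0,x1,y1):
    k=cv2.inRange(hsv[y0:y1,x0:x1],lo,hi); ys,xs=np.nonzero(k); return [xs.mean()+x0,ys.mean()+y0]
w=cen((0,0,170),(180,70,255),262,165,292,184); y=cen((23,120,80),(35,255,255),268,138,290,162)
W=onz(f,w,z)[0,:2]; Y=onz(f,y,.05)[0,:2]
for p in(W,Y): d=C-p; print(p,np.linalg.norm(d),np.arctan2(d[1],d[0]))
P=cloud(f)
for nm,lo,hi in (('plate',.008,.02),('hrim',.042,.058),('crim',.09,.11)):
    k=(np.abs(P[...,:2]-[.53,-.086]).max(2)<.06)&(P[...,2]>lo)&(P[...,2]<hi); print(nm,np.nanmedian(P[k][:,2]),k.sum())
b=cv2.inRange(hsv,(100,120,40),(125,255,255)); b=max(cv2.findContours(b,cv2.RETR_EXTERNAL,cv2.CHAIN_APPROX_NONE)[0],key=cv2.contourArea)
h=cv2.approxPolyDP(cv2.convexHull(b),8,True).reshape(-1,2); print(onz(f,h,.012)[:,:2].round(4).tolist())
E
python3 look.py
```

```text
[ 0.53178192 -0.08660108] 0.031068335151047222
[ 0.50152494 -0.0897641 ] 0.030421866702311916 0.10416013705460872
[ 0.48823526 -0.09017002] 0.043692663410995966 0.08177393690177542
plate 0.012014182193316958 5427
hrim 0.04960721361193862 2594
crim 0.09646426468103148 1259
[[0.4645, -0.0354], [0.5806, -0.0218], [0.5932, -0.1356], [0.478, -0.1498]]
```

```bash
cat > car.py <<'E'
from h import *
import sys
f=grab('wrist',sys.argv[1]); im=f['frame']; hsv=cv2.cvtColor(im,cv2.COLOR_BGR2HSV); H,W=hsv.shape[:2]; v,u=np.mgrid[:H,:W]; px=np.c_[u.ravel(),v.ravel()]
def at(z): return onz(f,px,z)[:,:2].reshape(H,W,2)
A0=np.array([.5445,.207])
g=cv2.inRange(hsv,(50,80,50),(85,255,255))
X=at(.030); r=np.linalg.norm(X-A0,axis=2); q=X[(g>0)&(r>.160)&(r<.178)]
M=np.c_[2*q,np.ones(len(q))]; s=np.linalg.lstsq(M,(q**2).sum(1),rcond=None)[0]; C=s[:2]; print('axis',C,'r',np.sqrt(s[2]+C@C),len(q))
X=at(.032); d=X-C; r=np.linalg.norm(d,axis=2); k=(g>0)&(r>.06)&(r<.15); th=np.arctan2(d[...,1],d[...,0])[k]
h,e=np.histogram(th,90,(-np.pi,np.pi)); pk=[]
hh=h.copy()
for _ in range(3):
    j=hh.argmax(); c=(e[j]+e[j+1])/2; dt=(th-c+np.pi)%(2*np.pi)-np.pi; n=np.abs(dt)<.12; pk.append((c+dt[n].mean(),n.sum())); hh[[(j+t)%90 for t in range(-6,7)]]=0
print('dividers',pk)
y=cv2.inRange(hsv,(22,120,80),(36,255,255))
for c in cv2.findContours(y,cv2.RETR_EXTERNAL,cv2.CHAIN_APPROX_NONE)[0]:
    if cv2.contourArea(c)<30: continue
    R0=cv2.minAreaRect(c); mm=cv2.moments(c); pc=[mm['m10']/mm['m00'],mm['m01']/mm['m00']]
    for z in(.080,.0066):
        b=onz(f,cv2.boxPoints(R0),z)[:,:2]; p=onz(f,pc,z)[0,:2]; L=[np.linalg.norm(b[1]-b[0]),np.linalg.norm(b[2]-b[1])]; e0=(b[1]-b[0]) if L[0]>L[1] else b[2]-b[1]
        print('yellow',np.round(pc,1),'z',z,p,np.round(L,4),'ang',np.arctan2(e0[1],e0[0]),'dir from axis',np.arctan2(*(p-C)[::-1]))
s=cv2.inRange(hsv,(0,0,110),(180,60,255)); P=cloud(f)
for c in cv2.findContours(s,cv2.RETR_EXTERNAL,cv2.CHAIN_APPROX_NONE)[0]:
    if cv2.contourArea(c)<60: continue
    R0=cv2.minAreaRect(c); b=onz(f,cv2.boxPoints(R0),.036)[:,:2]; p=b.mean(0)
    if np.linalg.norm(p-C)<.165: print('grey',np.round(R0[0],1),p,np.linalg.norm(b[1]-b[0]),np.linalg.norm(b[2]-b[1]),'ang',np.arctan2(*(b[1]-b[0])[::-1]))
E
cat > t5.py <<'E'
from h import *
print(env.get_obs()['joint_positions'])
a=-2.46; # tool x towards front => camera over the front side
env.move_pose([.545-.03*np.cos(a),.207-.03*np.sin(a),.27],down(a+np.pi/2))
print(env.get_obs()['joint_positions'])
E
python3 t5.py; python3 car.py c1
```

```text
[-3.79748547e-01  3.72572635e-01  1.36828451e+00  4.53270493e-05
  1.40131011e+00 -2.04985270e+00]
[ 1.83293686e-01  4.69980746e-01  1.03439128e+00 -3.11725146e-04
  1.63776090e+00 -2.06730890e+00]
axis [0.54918207 0.20579801] r 0.16609705387318613 4226
dividers [(np.float64(-1.6453086468229081), np.int64(413)), (np.float64(2.5371146923872394), np.int64(399)), (np.float64(0.442702489117476), np.int64(254))]
yellow [ 61.2 346.1] z 0.08 [0.91560126 0.13251872] [0.0057 0.0202] ang 0.44530988735475663 dir from axis -0.19738362009361526
yellow [ 61.2 346.1] z 0.0066 [1.00187822 0.1232979 ] [0.007  0.0246] ang 0.44530988735475785 dir from axis -0.18026342252921054
yellow [ 99.8 308.3] z 0.08 [0.827322   0.14554747] [0.012  0.0219] ang 0.6806344995574843 dir from axis -0.21332362355924223
yellow [ 99.8 308.3] z 0.0066 [0.89482252 0.13909778] [0.0146 0.0266] ang 0.6806344995574878 dir from axis -0.19063246162546213
yellow [ 45.8 276.3] z 0.08 [0.83249523 0.07009378] [0.0199 0.0529] ang 2.270074855433933 dir from axis -0.44669896130616615
yellow [ 45.8 276.3] z 0.0066 [0.90109607 0.04759556] [0.0242 0.0641] ang 2.270074855433933 dir from axis -0.42247848171707586
yellow [276.3 163.3] z 0.08 [0.54888757 0.20474932] [0.0416 0.0163] ang 2.53714355557175 dir from axis -1.844576435597002
yellow [276.3 163.3] z 0.0066 [0.55716685 0.21089148] [0.0504 0.0198] ang 2.5371435555717494 dir from axis 0.5678205759727536
grey [279.5 162. ] [0.56913387 0.22611416] 0.6305690377637782 0.4373210327023052 ang 2.2513967442974203
```

View pics/c1.png

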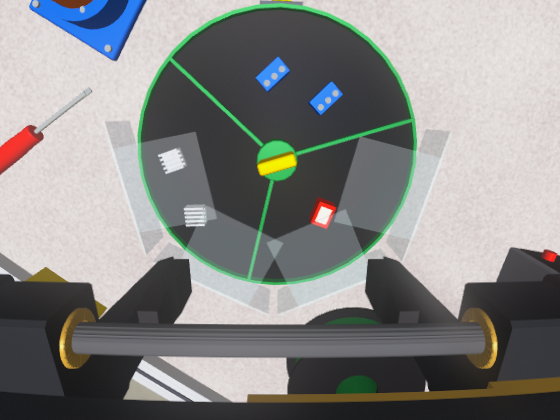

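```bash
cat > t6.py <<'E'
from h import *
C=np.array([.5492,.2056])
f=grab('top','top2'); im=f['frame'];hsv=cv2.cvtColor(im,cv2.COLOR_BGR2HSV)
y=cv2.inRange(hsv[245:280,205:245],(20,100,80),(36,255,255)); ys,xs=np.nonzero(y); p=[xs.mean()+205,ys.mean()+245]
for z in(.003,.0066,.012): X=onz(f,p,z)[0,:2]; print(len(xs),p,X,np.linalg.norm(X-C),np.arctan2(*(X-C)[::-1]))
w=grab('wrist'); g=cv2.cvtColor(w['frame'],cv2.COLOR_BGR2HSV)
print(w['frame'][0:10:2,255:310:5].tolist()[0])
for z in(.01,.02,.03): X=onz(w,[281,3],z)[0,:2]; print(X,np.linalg.norm(X-C),np.arctan2(*(X-C)[::-1]))
# top-camera dividers' consistency: hub centre
g=cv2.inRange(hsv,(50,80,60),(85,255,255)); H,W=g.shape; v,u=np.mgrid[:H,:W]; X=onz(f,np.c_[u.ravel(),v.ravel()],.03)[:,:2].reshape(H,W,2); r=np.linalg.norm(X-[.546,.207],axis=2); q=X[(g>0)&(r>.158)&(r<.182)]
s=np.linalg.lstsq(np.c_[2*q,np.ones(len(q))],(q**2).sum(1),rcond=None)[0]; print('axis top',s[:2],np.sqrt(s[2]+s[:2]@s[:2]))
E
python3 t6.py
```

```text
52 [np.float64(223.71153846153845), np.float64(263.09615384615387)] [0.39965502 0.09261385] 0.18742884154690248 -2.494559876883282
52 [np.float64(223.71153846153845), np.float64(263.09615384615387)] [0.39957007 0.09209235] 0.18781134791684245 -2.492617089916667
52 [np.float64(223.71153846153845), np.float64(263.09615384615387)] [0.39944264 0.09131011] 0.18838642986814863 -2.489717720318599
[[210, 213, 220], [185, 182, 186], [186, 181, 186], [200, 198, 206], [38, 168, 176], [3, 198, 206], [1, 199, 206], [0, 229, 232], [207, 209, 219], [211, 213, 221], [204, 206, 214]]
[0.41052082 0.09933679] 0.17471057440909507 -2.4877711234458366
[0.41291784 0.10117423] 0.17169032724575095 -2.4877743774715064
[0.41531487 0.10301166] 0.16867008008428996 -2.487777748031914
axis top [0.54968825 0.20581707] 0.16634636355051263
```

```bash
cat > turn.py <<'E'
from h import *
import sys
y0=float(sys.argv[1])+np.pi/2; D=float(sys.argv[2]); C=[.5494,.2057]; q=lambda y:down(y+np.pi)
env.move_pose([*C,.14],q(y0)); print(env.get_obs()['joint_positions'][5]); env.servo_line([*C,.072],vel=.08)
env.close(20); n=max(1,int(abs(D)/.16))
for i in range(1,n+1): env.servo_line([*C,.072],rot=q(y0+D*i/n),vel=.05)
env.hold(.3); o=env.get_obs(); print(o['clock'],o['contact_force'],o['moment'],o['width'],o['grip_force'])
env.open_gripper(); env.servo_line([*C,.14],vel=.15)
a=-2.489
env.move_pose([.549-.06*np.cos(a),.2057-.06*np.sin(a),.27],down(a+np.pi/2)); print(env.get_obs()['clock'])
E
python3 turn.py -.6045 -1.885; python3 car.py c2 | grep -v 'yellow\|grey'
```

```text
-0.8109546722127627
36.6167 [ 0.35770899 -0.14488798 -0.5720651 ] [ 0.0268236  -0.06282384 -0.02733952] 0.004043189992268542 0.0
41.1583
axis [0.54942164 0.20602036] r 0.16622142437472207 3350
dividers [(np.float64(-1.6441256776403115), np.int64(398)), (np.float64(2.538072550923857), np.int64(373)), (np.float64(0.4414287258238789), np.int64(256))]
```

View pics/c2.png

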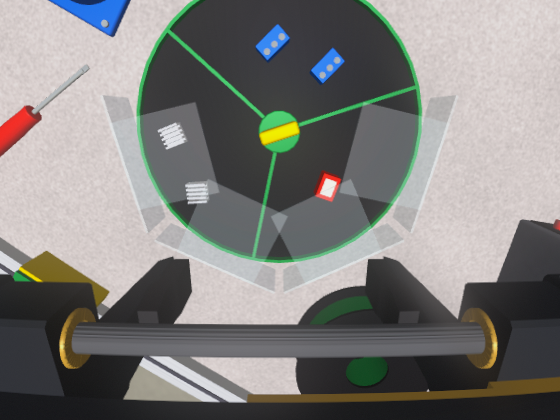

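```bash
python3 - <<'E'
from h import *
C=[.5494,.2057]; q=lambda y:down(y+np.pi); y0=-.6045+np.pi/2
env.move_pose([*C,.14],q(y0)); env.servo_line([*C,.072],vel=.08)
o=env.get_obs(); print(o['tcp_pos'],yq(),o['width'],o['contact_force'])
env.close(20); o=env.get_obs(); print(o['tcp_pos'],o['width'],o['grip_force'],o['clock'])
env.servo_line([*C,.072],rot=q(y0-.15),vel=.05);o=env.get_obs(); print(yq(),o['width'],o['grip_force'],o['moment'],o['clock'])
E
```

```text
[0.5497081  0.20575041 0.07250259] 0.9663043891328285 1.0018561691575838 [-0.0849896   0.61155624  0.10230082]
[0.54939556 0.20568819 0.0719922 ] 0.005086654537667329 0.0 44.625
0.8194624711544893 0.005031727015170379 0.0 [ 0.03268039 -0.12674327  0.01461761] 44.925
```

```bash
python3 - <<'E'
from h import *
f=grab('scene'); g=grab('wrist'); a=f['frame'][170:300,310:460]
cv2.imwrite('pics/d1.png',np.hstack([cv2.resize(a,(400,347)),cv2.resize(g['frame'],(400,347))]))
E
```

```text
(no output)
```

View pics/d1.png

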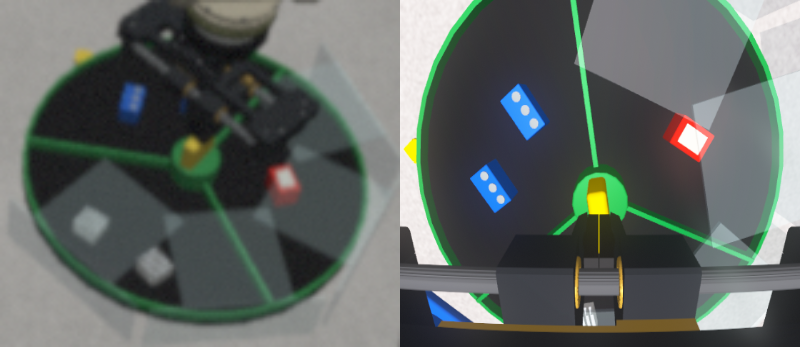

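```bash
python3 - <<'E'
from h import *
o=env.get_obs(); Rt=R.from_quat(o['tcp_rot']).as_matrix()
for n in('wrist','scene'):
    f=grab(n); P=cloud(f); L=(P-o['tcp_pos'])@Rt; im=f['frame']; hsv=cv2.cvtColor(im,cv2.COLOR_BGR2HSV)
    yl=cv2.inRange(hsv,(20,110,60),(36,255,255))>0
    k=(np.abs(L[...,0])<.05)&(np.abs(L[...,1])<.05)&(L[...,2]>-.05)&(L[...,2]<.035)
    for nm,s in(('yellow',k&yl),('other',k&~yl&(L[...,2]<.022))):
        q=L[s]; print(n,nm,len(q)); 
        if len(q): print(np.percentile(q,[0,2,10,50,90,98,100],axis=0).round(4).tolist())
f=grab('wrist'); 
for r in range(230,330,6): print(r,f['frame'][r,262:300:3].tolist(), f['z_map'][r,262:300:6].round(3).tolist())
E
```

```text
wrist yellow 1322
[[-0.0075, -0.0085, -0.0499], [-0.0024, -0.0075, -0.0292], [0.0075, -0.0061, -0.0132], [0.0162, -0.0005, -0.0069], [0.0209, 0.0043, 0.0119], [0.0213, 0.0059, 0.0199], [0.0217, 0.0079, 0.0231]]
wrist other 2662
[[-0.0104, -0.0154, -0.05], [0.0038, -0.0136, -0.0491], [0.0073, -0.0102, -0.0464], [0.0079, -0.0009, -0.0315], [0.0094, 0.01, -0.0153], [0.0098, 0.0134, -0.0101], [0.0214, 0.0153, 0.0218]]
scene yellow 82
[[-0.0207, -0.0043, -0.0181], [-0.0205, -0.0034, -0.0128], [-0.0187, -0.001, -0.0111], [-0.0129, 0.0047, 0.0019], [0.0051, 0.0081, 0.0162], [0.0147, 0.009, 0.0177], [0.019, 0.0092, 0.021]]
scene other 128
[[-0.0222, -0.021, -0.0497], [-0.0189, -0.0184, -0.0481], [-0.0114, -0.0135, -0.0427], [-0.0083, 0.0011, -0.0285], [0.0035, 0.0133, 0.0197], [0.0168, 0.0155, 0.0212], [0.0207, 0.0175, 0.0219]]
230 [[62, 167, 122], [0, 125, 145], [0, 127, 147], [0, 127, 147], [0, 127, 147], [0, 128, 147], [0, 128, 147], [0, 125, 144], [0, 120, 138], [79, 182, 99], [108, 220, 68], [107, 220, 67], [106, 219, 64]] [0.16599999368190765, 0.16200000047683716, 0.16200000047683716, 
[... 4792 characters left out ...]
66213989, 0.11699999868869781]
320 [[78, 76, 79], [77, 76, 78], [78, 77, 79], [78, 76, 78], [78, 76, 78], [66, 65, 67], [78, 76, 78], [78, 76, 79], [78, 76, 78], [77, 76, 78], [78, 77, 79], [78, 76, 78], [77, 77, 78]] [0.11800000071525574, 0.11800000071525574, 0.11699999868869781, 0.11699999868869781, 0.11699999868869781, 0.11699999868869781, 0.11900000274181366]
326 [[60, 59, 61], [60, 59, 60], [60, 59, 60], [60, 59, 60], [61, 59, 60], [60, 59, 60], [61, 59, 60], [61, 59, 60], [60, 59, 60], [59, 59, 59], [61, 59, 59], [59, 58, 58], [61, 58, 60]] [0.07999999821186066, 0.07999999821186066, 0.07999999821186066, 0.07999999821186066, 0.08100000023841858, 0.08100000023841858, 0.07900000363588333]
```

```bash
python3 - <<'E'
from h import *
C=[.5494,.2057]
print(env.servo_line([*C,.062],vel=.01,threshold=4), env.get_obs()['tcp_pos'],env.get_obs()['contact_force'])
env.servo_line([*C,.075],vel=.05)
E
```

```text
True [0.5494468  0.20570344 0.0707368 ] [-0.9841975   0.20359054  3.39297154]
```

```bash
sed -i 's/\.072/.042/g; s/^env.move_pose(\[\*C,.14\],q(y0))/env.move_pose([*C,.11],q(y0)); env.open_gripper()/; s/servo_line(\[\*C,.14\]/servo_line([*C,.11]/' turn.py
python3 turn.py -.6045 -1.885; python3 car.py c3 | grep -v 'yellow'
```

```text
-0.8096723056767654
53.3833 [-7.45073758  3.8286721   4.91333471] [ 0.57222239  1.16478005 -0.02573914] 0.1589217940109281 19.986557897063904
57.7583
axis [0.54941501 0.2060016 ] r 0.16618648225129093 3388
dividers [(np.float64(-1.433258236314521), np.int64(388)), (np.float64(2.7481343589377234), np.int64(393)), (np.float64(0.6517665630817496), np.int64(258))]
grey [284.5 221. ] [0.63289188 0.2783342 ] 0.008720668781624412 0.021128169513637052 ang 2.2235634750001827
grey [273.5 222.5] [0.64290761 0.26859777] 0.008712403225046303 0.027810552324970355 ang 2.223517512754739
grey [208.3 186.8] [0.65465364 0.17754722] 0.024425367107326377 0.02119719126847274 ang 2.416357619054794
grey [348.8 177.8] [0.54230047 0.30674333] 0.04583132359351282 0.024507197936312203 ang -2.4953671516181535
grey [210.6 163. ] [0.62884051 0.1635636 ] 0.014226434780753566 0.020054495067208192 ang 3.127453424370766
grey [193.1 114.7] [0.59496175 0.11590832] 0.009967860923096589 0.02436594772474003 ang 2.5134750348935304
grey [242.5  19. ] [0.4793457  0.10253076] 0.027082189881289617 0.02483528282766914 ang -2.7525450539183196
grey [311.5  16.5] [0.43225397 0.16007743] 0.02458947198272427 0.02696828887825373 ang 2.2324569568155628
grey [279.5 162. ] [0.59737601 0.24356938] 0.6305619363509902 0.4375186336529386 ang 2.223848288303856
```

View pics/c3.png

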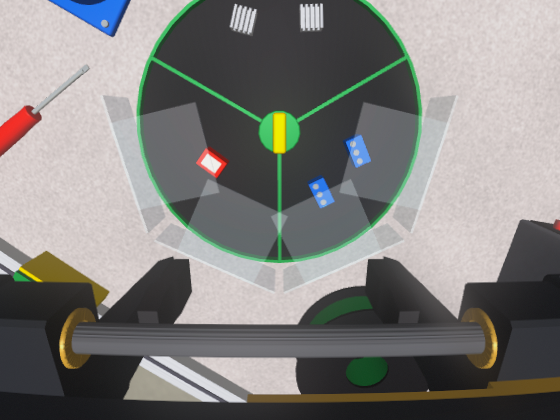

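```bash
cat > pick.py <<'E'
from h import *
import sys
q=lambda y:down(y+np.pi); CAN=np.array([.5300,-.0862])
def st(t):
    o=env.get_obs(); print(t,round(o['clock'],2),np.round(o['tcp_pos'],4),'F',np.round(o['contact_force'],1),'w',round(float(o['width'])*88,1),'g',round(float(o['grip_force']),1),flush=True)
def pick(S,y):
    u=np.array([np.cos(y),np.sin(y)])
    c=np.array(S)+.022*u
    env.move_pose([*c,.10],q(y)); env.servo_line([*c,.022],vel=.08); st('pre'); env.close(8); st('drag')
    env.open_gripper(); env.servo_line([*c,.05],vel=.15); c2=c+.010*u
    env.servo_line([*c2,.05],vel=.1); env.servo_line([*c2,.0145],vel=.06); st('pre2'); env.close(35); st('grip')
    env.servo_line([*c2,.15],vel=.12); st('lift')
    env.move_pose([*CAN,.15],q(y)); env.servo_line([*CAN,.092],vel=.08); env.hold(.3); st('over')
    env.open_gripper(); env.servo_line([*CAN,.15],vel=.15)
pick([float(sys.argv[1]),float(sys.argv[2])],float(sys.argv[3]))
E
python3 pick.py .4793 .1025 .82
```

```text
pre 60.04 [0.4946 0.1186 0.0224] F [ 0.2 -0.3  0.1] w 88.2 g 0.0
drag 61.02 [0.4942 0.1186 0.022 ] F [-0.1 -0.3  0.5] w 23.6 g 8.0
pre2 63.38 [0.5013 0.1259 0.0146] F [ 0.4 -0.2  0.5] w 88.0 g 0.0
grip 64.38 [0.5011 0.1259 0.0145] F [-0.4 -0.4  1. ] w 23.4 g 35.0
lift 65.66 [0.5008 0.1259 0.1493] F [ 0.4 -0.7 -0.8] w 23.6 g 35.0
over 67.7 [ 0.5301 -0.0862  0.0923] F [ 0.5 -0.5 -0.4] w 23.2 g 35.0
```

```bash
python3 pick.py .4323 .1601 .5; cat > chk.py <<'E'
from h import *
import sys
env.move_pose([.50,-.20,.24],down(-.7))
f=grab('top',sys.argv[1]); im=f['frame']; hsv=cv2.cvtColor(im,cv2.COLOR_BGR2HSV)
k=np.hstack([cv2.resize(im[180:260,255:325],(350,400)),cv2.resize(im[140:280,100:250],(428,400))]); cv2.imwrite('pics/%sz.png'%sys.argv[1],k)
m=cv2.inRange(hsv,(0,150,80),(6,255,255))|cv2.inRange(hsv,(174,150,80),(180,255,255))
for c in cv2.findContours(m,cv2.RETR_EXTERNAL,cv2.CHAIN_APPROX_NONE)[0]:
    if cv2.contourArea(c)>10:
        (x,y),r=cv2.minEnclosingCircle(c); print('red',x,y,r,onz(f,[x,y],.03)[0])
E
python3 chk.py top4
```

```text
pre 71.46 [0.4519 0.1707 0.0224] F [-0.1  0.2 -0.6] w 88.1 g 0.0
drag 72.44 [0.4517 0.1707 0.022 ] F [-0.6 -0.1 -0.2] w 23.9 g 8.0
pre2 74.8 [0.4605 0.1755 0.0145] F [-0.2  0.5  0.4] w 88.1 g 0.0
grip 75.79 [0.4604 0.1755 0.0145] F [ 0.1  0.  -0.4] w 23.5 g 35.0
lift 77.08 [0.4601 0.1754 0.1494] F [-0.2 -1.  -0.4] w 23.7 g 35.0
over 79.3 [ 0.5301 -0.0863  0.0923] F [-0.2 -0.1 -1. ] w 23.4 g 35.0Traceback (most recent call last):
  File "chk.py", line 3, in <module>
    env.move_pose([.50,-.20,.24],down(-.7))
    ~~~~~~~~~~~~~^^^^^^^^^^^^^^^^^^^^^^^^^^
workcell.PlanningError: the arm cannot take that pose within its joint ranges
```

```bash
sed -i 's/env.move_pose.*/env.move_pose([.42,-.36,.2],down(-.7+np.pi))/' chk.py; cat >> chk.py <<'E'
w=grab('wrist',sys.argv[1]+'w'); hs=cv2.cvtColor(w['frame'],cv2.COLOR_BGR2HSV); P=cloud(w)
m=cv2.inRange(hs,(0,150,60),(6,255,255))|cv2.inRange(hs,(174,150,60),(180,255,255))
for c in cv2.findContours(m,cv2.RETR_EXTERNAL,cv2.CHAIN_APPROX_NONE)[0]:
    if cv2.contourArea(c)>100:
        mk=np.zeros(m.shape,np.uint8); cv2.drawContours(mk,[c],-1,1,-1); q=P[mk>0]; q=q[(q[:,2]>.026)&(q[:,2]<.034)]
        if len(q)>20: print('redtop',cv2.minEnclosingCircle(c),len(q),q.mean(0),(np.percentile(q,1,0)+np.percentile(q,99,0))/2,np.ptp(q,0))
E
python3 chk.py top4
```

```text
red 35.0 261.0 3.6056511402130127 [0.41611008 0.5798279  0.03      ]
red 383.4677429199219 242.85484313964844 4.612273216247559 [ 0.44299333 -0.3292014   0.03      ]
red 192.5 179.0 4.609872341156006 [0.62558158 0.17242109 0.03      ]
red 281.0 129.5 16.620868682861328 [ 0.7579356  -0.06876333  0.03      ]
red 426.0 126.0 17.888643264770508 [ 0.75624313 -0.46066459  0.03      ]
redtop ((407.5, 228.5), 9.617792129516602) 269 [ 0.50275742 -0.47823691  0.02974309] [ 0.50280235 -0.47839912  0.02949397] [0.01996346 0.02202423 0.00399094]
redtop ((276.5, 155.64285278320312), 10.932635307312012) 361 [ 0.44449671 -0.32973447  0.02944496] [ 0.4442868  -0.32981174  0.02949741] [0.02087726 0.02102462 0.00450544]
```

View pics/top4z.png

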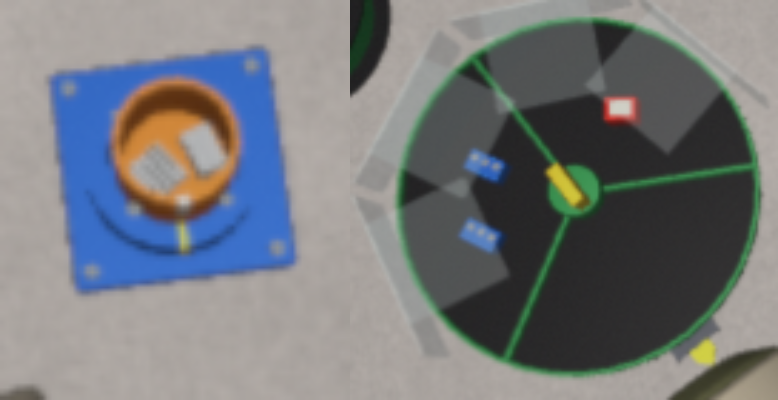

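```bash
cat > lid.py <<'E'
from h import *
from pick0 import st
q=lambda y:down(y+np.pi); L=[.4443,-.3297]; C=[.5302,-.0861]; y=-.7
env.move_pose([*L,.09],q(y)); env.servo_line([*L,.0045],vel=.07,threshold=8); st('pre'); z=float(env.get_obs()['tcp_pos'][2])
env.close(40); st('grip'); env.servo_line([*L,.16],vel=.1); st('lift')
env.move_pose([*C,.16],q(y)); env.hold(.3); st('above')
env.servo_line([*C,z+.097],vel=.08); st('near')
print(env.servo_line([*C,z+.0905],vel=.01,threshold=5)); st('down'); print('expected z',z+.092)
E
sed '/^pick(/d' pick.py > pick0.py; python3 lid.py
```

```text
pre 84.04 [ 0.4445 -0.3299  0.0049] F [0.5 0.1 0.7] w 88.3 g 0.0
grip 85.08 [ 0.4443 -0.3297  0.0045] F [-0.2  1.  -0.7] w 20.5 g 40.0
lift 86.78 [ 0.4442 -0.3296  0.1595] F [ 0.6  0.8 -0.2] w 21.2 g 40.0
above 88.09 [ 0.5301 -0.0869  0.1599] F [ 0.1 -0.5 -0.6] w 21.0 g 40.0
near 88.97 [ 0.5305 -0.0862  0.1023] F [-0.2 -1.1 -0.2] w 20.9 g 40.0
True
down 89.53 [ 0.5302 -0.0861  0.0965] F [ 0.2 -0.5  4. ] w 20.7 g 40.0
expected z 0.09689420575576176
```

Contact came at the expected height, so I release and check the fit.

```bash
cat > fin.py <<'E'
from h import *
env.open_gripper(); C=[.5302,-.0861]; env.servo_line([*C,.17],vel=.1)
env.move_pose([.53,-.085,.22],down(-np.pi/2+.1)); f=grab('wrist','fin'); P=cloud(f); hs=cv2.cvtColor(f['frame'],cv2.COLOR_BGR2HSV)
red=(cv2.inRange(hs,(0,150,60),(6,255,255))|cv2.inRange(hs,(174,150,60),(180,255,255)))>0
n=np.linalg.norm(P[...,:2]-C,axis=2)<.045
k=red&n&(P[...,2]>.114); print('knob top z',np.nanmedian(P[k][:,2]),P[k].mean(0))
blk=(hs[...,2]<70)&n&(P[...,2]>.09)&(P[...,2]<.115); q=P[blk]; q=q[q[:,2]>.098]
A=np.c_[q[:,:2]-C,np.ones(len(q))]; s=np.linalg.lstsq(A,q[:,2],rcond=None)[0]; print('disc',len(q),'slope',s[:2],'z',s[2],np.percentile(q,[1,99],0))
print(hs.shape,env.get_obs()['clock'])
env.move_pose([.35,-.25,.3],down(-.7+np.pi)); g=grab('top','fintop')
a=f['frame'][110:290,170:390]; b=g['frame'][120:300,95:345]
cv2.imwrite('pics/finz.png',np.hstack([cv2.resize(a,(390,320)),cv2.resize(b,(400,320))]))
E
python3 fin.py
```

```text
knob top z 0.12140080156889493 [ 0.52965158 -0.08768425  0.12114533]
disc 3505 slope [ 0.00104686 -0.00130637] z 0.10160944684950264 [[ 0.499348   -0.11712469  0.09979976]
 [ 0.56102491 -0.05739929  0.10328976]]
(420, 560, 3) 93.575
```

View pics/finz.png

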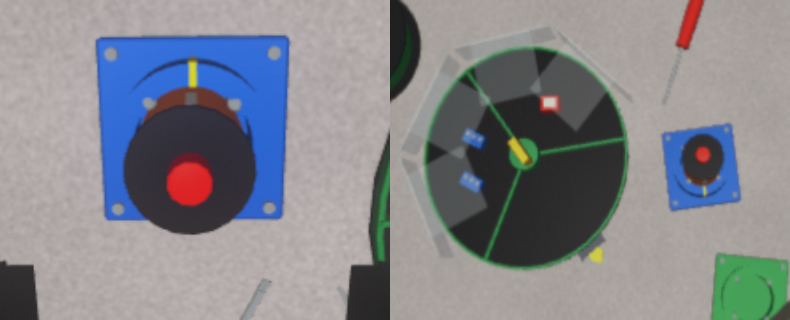

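The lid sits flat: disc top at z 0.1016 (0.102 expected) with negligible slope. The white line is in line with the yellow one, the front bay is empty and centred, and the other parts are in their bays.

```bash
python3 -c "
from h import *
print(env.job_done())"
```

```text
the job is handed in; nothing more can be done
None
```

I handed the job in at about 94 s: the can is bottomed out with its lines aligned to about 0.02 rad, the heat-sink bay is centred at the arrow, both heat sinks are in the can, and the lid sits flat on it. The brief was wrong on two points: the can needed about 2.06 rad of turn, and the fingertips sit about 9 mm behind the TCP, so my first attempt to turn the knob missed it.

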